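# Lever open the battery box

### The arm

A 6-joint arm with a two-finger parallel gripper is mounted at the origin on the work surface. World frame = base frame: x ahead of the robot, y to its left, z up, the work surface at z = 0. Lengths are in m, angles in rad, forces in N, time in s.
With the tool pointing down it reaches from about 0.35 to 0.8 m from the base axis. Payload 7.3 kg.
Tool frame: the origin (TCP) lies between the finger pads; the fingertips stand robot.tcp_to_tips ahead of it and the grasp point (between the pads) lies 5 mm behind it (robot.tcp_to_tips is the distance from the TCP to the fingertips, in m); z points along the fingers, y is the direction in which the jaws open and shut (so a half turn about z gives the same grasp; the last joint's range is limited). The gripper opens to 85 mm and grips with 20 to 120 N. Pads are 22 mm wide; open, the fingers measure 114 mm over their backs; the gripper's body (76 mm by 85 mm) begins 54 mm behind the grasp point. The pads swing forward as they close: fully open they stand 13 mm farther back than shut.
Start: joints at [-1.255, 0.342, 1.524, -0, 1.275, -0.146], TCP at [0.234, -0.47, 0.245] pointing down, gripper open.
Joint ranges: [-2.53, 2.53], [-0.77, 2.02], [0.04, 2.7], [-1, 4.14], [0.28, 2.66], [-3.11, 3.11]. Speed limits (rad/s): [2.57, 2.57, 3.14, 3.14, 3.14, 3.14].

### API

Orientations are given as a rotation vector (axis times angle).
In Python, from rig import observe, imaging, robot gives the robot as it stands.
- The arm moves only by the tool play_rows, never from a script. Its argument "increments" is a list of rows, each an object with "fingers": the opening, from 0 (shut) to 1 (fully open); "delta_pos": the shift along the world's x, y, z each as a share of 20 mm, from -1 to 1, a list of three; "spin": the turn about the world's z as a share of 6 degrees, from -1 to 1. In form: [{"fingers": fingers, "delta_pos": [tx, ty, tz], "spin": spin}, ...]. A call has 1 to 8 rows; each row shifts and turns the commanded pose from where the row before left it; what a row does not reach is not made up. A row lasts 1/10 s, in which the tool goes at most 50 mm and 8.59 degrees, less where a joint would pass 70% of its speed; a pose out of reach is approached as far as the arm can. A call with a number of a shift or a turn outside -1 to 1 is refused whole. A call with a gripper value outside its range is refused whole. The fingers move at their own pace and stop on an object; the grip force is fixed at half the most. Time passes only in rows, so rows that do not move let the fingers close. It gives the time, the measured TCP pose, the force and the opening at its end, in the units of the state.
- observe(): the state, without advancing time (a new reading comes with each control period).
- imaging.capture(name): name is "scene" or "side" or "wrist"; returns a dict with "img" (480x640x3 uint8, red, green, blue), "K" (3x3 intrinsics, pixels), "origin" and "rotation" of the camera in the world; the wrist camera has in their place "hand_eye" (4x4, takes a point from camera to tool coordinates, whose origin is the TCP and whose axes are the flange's). Camera axes: x right, y down, z forward; pixel columns grow to the right and rows downward; lengths in m; the calibration is good to about 2 mm. A picture is of the moment at which its call begins: read the wrist's pose just before it. There is no depth.
- robot.close_job(): hands the job in, once; it reports no verdict.
The state is a dict: "clock": time; "q": joint angles; "dq": joint speeds; "joint_efforts": joint torques, N m; "tool_pos": TCP position; "eef_rot": TCP orientation; "force": force on the tool from outside, world axes, zero at the start; "ft_torque": the same for the moment, N m; "gripper_width": finger opening in m.
Only numpy, scipy, OpenCV 4.12 (cv2) and the standard library are available. Lean on these libraries where they do the work, as an engineer would, in place of code of your own. Each camera call takes 0.05 s, during which the arm holds its last target.

### The job

Push the L-shaped timber block out from under the long end of the lever, sliding it along the table and leaving it standing. Then press the lever's long end all the way down onto its rubber stop, so that its short end raises the heavy steel flap, and finish while still holding it down. Only push and press with the fingers: lift nothing, leave the lever in its saddle, do not touch the flap, and leave the bottle, candle and bowl alone.

Things in the scene. Friction and masses are not known exactly. Their poses are not given: they have to be found in the camera images.
- box: Fixed plank battery box with the lever's saddle, one unit, rim 70 mm high. Origin on the table straight below the saddle. Its x axis (level) points from the saddle to the box, -x along the long end of the lever. Box from x = 110 to 275 mm, 240 mm wide. Dark saddle cheeks at x = +-25 mm, 64 mm wide over all, up to 95 mm high. Base plank 90 mm wide, 15 mm high, from x = -180 to 250 mm. Rubber-topped stop under the lever at x = -125 to -155 mm, 37 mm high.
- flap (a joint): Steel flap of the box, 202 x 220 x 10 mm, about 3.4 kg, hinged along the far wall at x = 268 mm of the box, underside 69.5 mm high when shut; its free edge overhangs the front wall by 44 mm, above the short end of the lever. Angle in rad: 0 shut, rises as it is raised; about 0.195 with the lever on its stop. It falls shut when the lever is let go.
- lever_pad (a point): Top centre of the flat pad (60 mm long, 44 mm wide, 14 mm thick) that ends the long arm of the loose dark steel lever; the arm ends 30 mm beyond it. At the start the long arm slopes upwards by 0.25 rad and this point is about 134 mm high; on the stop the arm slopes down about 0.19 rad and the point is about 42 mm high. Pressing there takes 4 to 10 N.
- lever_pin (a point): Middle of the lever's 12 mm cross pin, which rests in the open-topped slots of the saddle, 75 mm above the table; 210 mm from the pad's centre. The lever turns about it; the short arm is 85 mm long. Bar 28 mm wide.
- block_mid (a point): Loose L-shaped timber block on the table, 0.4-0.7 kg: foot 170 (its x, along the lever) x 60 (its y) x 45 mm high; at its +x end a post 35 x 44 mm, top 112 mm above the table, stands under the lever's pad and stops it. The foot, a 6 mm steel plate on its end, sticks out past the lever. Point: centre of the foot, 22 mm up. Pushed on the foot's long side near the middle it slides flat.
- bottle: Bystander: corked amber bottle, 64 mm across, 190 mm high, origin under its centre.
- candle: Bystander: thick white candle, 56 mm across, 100 mm high, origin under its centre.
- bowl: Bystander: brass bowl, 100 mm across, 50 mm high, origin under its centre.
Not all that is in view belongs to the job. Of the things shaped like the part that bears block_mid, the wooden one is meant.

How it is judged:
By the outcome, as a careful person would: the job done as asked, in the order asked, and still so for the second after the job is handed in, while the arm keeps its last pose, push and grip.
It also fails if it takes over 48 s, if anything falls off the work surface, if the arm or the gripper's body presses on something with over 40 N, if the wrist force passes 120 N, or if a joint passes its speed limit or range.

## Working session

There is one attempt and no reset: what is moved stays moved. The work goes in short steps, Python scripts to look and compute and a tool call to move; the robot and the scene stay as the last step left them, time stands still between calls to the robot, and variables do not carry over. Pictures are saved under pics/ and viewed, and the job is handed in when it is done.

Besides the shell and the picture viewer there is one more tool, called after ">>>" by a JSON object that holds its "method" and its "body". play_rows: Moves the arm, as the interface text tells. Shift numbers are shares of 20 mm and turn numbers shares of 6 degrees, none past 1 either way. Its arguments: {"type":"object","properties":{"increments":{"type":"array","items":{"type":"object","properties":{"fingers":{"type":"number"},"delta_pos":{"type":"array","items":{"type":"number"}},"spin":{"type":"number"}}}}},"required":["increments"]}

```bash
mkdir -p pics; cat > h.py <<'E'
from rig import observe, imaging, robot
import numpy as np, cv2, json
def snap(n,f):
    c=imaging.capture(n); cv2.imwrite('pics/'+f+'.png',c['img'][:,:,::-1]); 
    np.savez('pics/'+f+'.npz',**{k:np.array(v) for k,v in c.items()}); return c
def ray(c,uv):
    K=np.array(c['K']);d=np.array(c['rotation'])@np.linalg.inv(K)@[uv[0],uv[1],1.];return np.array(c['origin']),d
def onz(c,uv,z):
    o,d=ray(c,uv);return o+d*(z-o[2])/d[2]
def tri(c1,p1,c2,p2):
    o1,d1=ray(c1,p1);o2,d2=ray(c2,p2);s=np.linalg.lstsq(np.c_[d1,-d2],o2-o1,rcond=None)[0]
    a=o1+d1*s[0];b=o2+d2*s[1];return (a+b)/2,np.linalg.norm(a-b)
def proj(c,P):
    R=np.array(c['rotation']);p=np.array(c['K'])@(R.T@(np.array(P)-c['origin']));return p[:2]/p[2]
E
python3 - <<'E'
from h import *
for n in('scene','side','wrist'):
    c=snap(n,n+'0'); print(n,c.get('origin'))
print(observe(),robot.tcp_to_tips)
E
```

```text
scene [ 1.43726256 -0.36515656  1.57777538]
side [0.28653338 0.77054737 1.01829276]
wrist None
{'clock': 0.15, 'q': array([-1.25498706e+00,  3.42544564e-01,  1.52480542e+00, -3.15150253e-05,
        1.27537483e+00, -1.45998169e-01]), 'dq': array([-4.41997872e-04, -1.54382559e-03, -2.28699655e-03,  5.18957543e-04,
        6.01044905e-05,  5.49470613e-04]), 'joint_efforts': array([ 1.59460567e-03, -4.33907068e+01, -2.46148556e+01, -1.67481107e-04,
        5.76770195e-03,  4.01504997e-05]), 'tool_pos': array([ 0.23384673, -0.46972831,  0.24479226]), 'eef_rot': array([-3.05711573e+00, -7.18733036e-01,  1.97923645e-04]), 'force': array([-0.74845651, -0.14583123, -0.37331099]), 'ft_torque': array([-0.02793945, -0.01962209,  0.01243824]), 'gripper_width': 0.08562527818478559} 0.014
```

View pics/scene0.png

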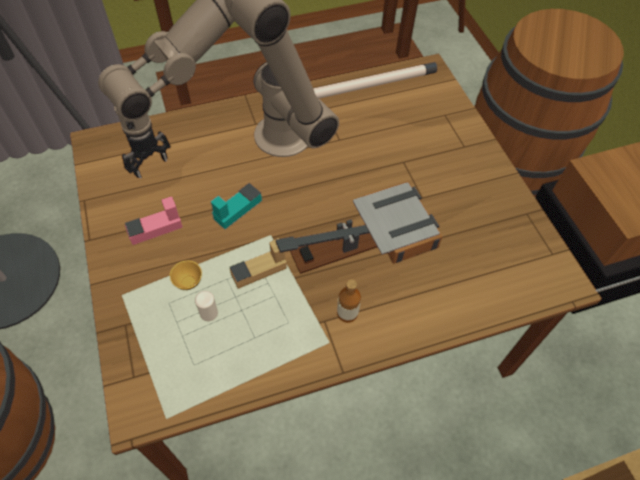

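View pics/side0.png

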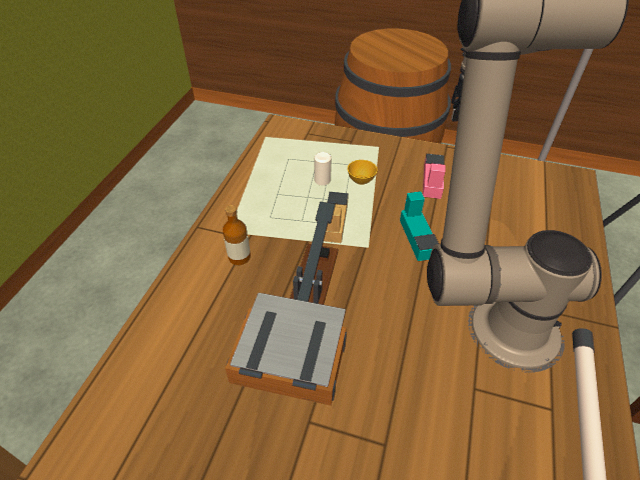

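View pics/wrist0.png

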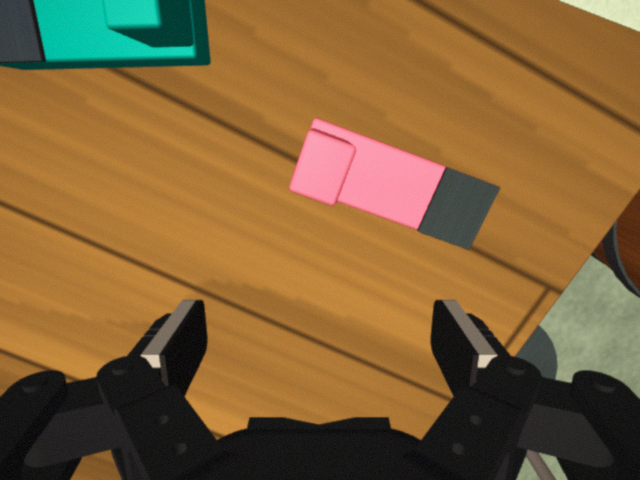

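```bash
python3 - <<'E'
import cv2
a=cv2.imread('pics/scene0.png')[170:340,110:450]; cv2.imwrite('pics/s_z.png',cv2.resize(a,(800,400),interpolation=cv2.INTER_CUBIC))
a=cv2.imread('pics/side0.png')[130:350,220:480]; cv2.imwrite('pics/d_z.png',cv2.resize(a,None,fx=2.7,fy=2.7,interpolation=cv2.INTER_CUBIC))
E
```

```text
(no output)
```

View pics/s_z.png

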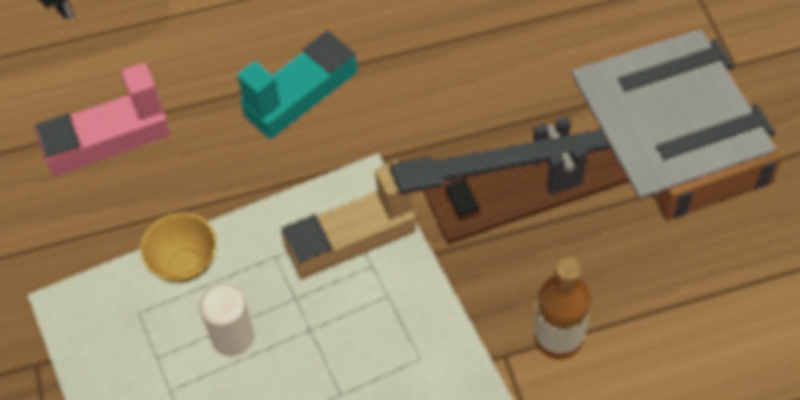

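View pics/d_z.png

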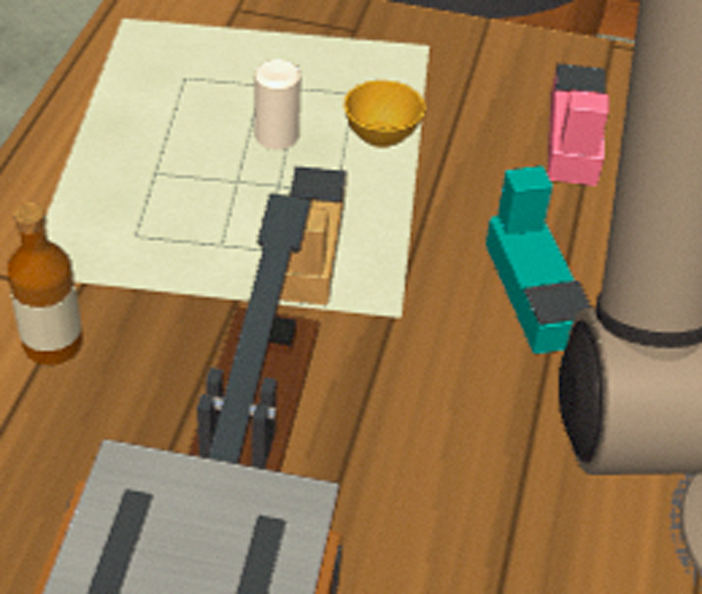

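```bash
cat >> h.py <<'E'
def load(f): return dict(np.load('pics/'+f+'.npz'))
E
python3 - <<'E'
from h import *
np.set_printoptions(precision=4,suppress=True)
S=load('scene0');D=load('side0')
s=lambda u,v:(110+u*.425,170+v*.425)
d=lambda u,v:(220+u/2.7,130+v/2.7)
print('plate',[onz(S,s(*p),.045)[:2] for p in((285,237),(300,262),(332,250),(318,218))])
print('plateD',[onz(D,d(*p),.045)[:2] for p in((345,170),(295,168),(292,195),(342,200))])
print('foot other end scene +x',onz(S,s(414,217),.045)[:2],'bottom',[onz(S,s(*p),0)[:2] for p in((304,277),(415,230))])
print('D foot end bottom',[onz(D,d(*p),0.0)[:2] for p in((280,298),(327,303))])
print('post',[onz(S,s(*p),.112)[:2] for p in((376,170),(396,162))])
for a,b in(((392,165),(308,198)),((400,190),(270,195)),((435,160),(300,250)),((442,183),(260,247))):print('pad',tri(S,s(*a),D,d(*b)))
print('padc',tri(S,s(417,174),D,d(285,222)))
print('candle',onz(S,s(223,300),.1),onz(D,d(278,72),.1))
print('bowl',onz(S,s(180,246),.05),onz(D,d(385,107),.05))
print('bottle',onz(S,s(569,267),.19),onz(D,d(30,215),.19))
print('flap',[onz(S,s(*p),.0795)[:2] for p in((573,70),(700,32),(773,150),(643,195))])
print('pin',[onz(D,d(*p),.075)[:2] for p in((210,403),(270,411))])
print('pinS',[onz(S,s(*p),.075)[:2] for p in((540,130),(568,163))])
print('teal',[onz(S,s(*p),.045)[:2] for p in((270,125),(357,60),(305,45))])
E
```

```text
Traceback (most recent call last):
  File "h.py", line 9, in onz
    o,d=ray(c,uv);return o+d*(z-o[2])/d[2]
                                      ~^^^
IndexError: invalid index to scalar variable.
```

```bash
sed -i "s/d=np.array(c\['rotation'\])@/d=cv2.Rodrigues(np.array(c['rotation'],float))[0]@/; s/R=np.array(c\['rotation'\]);/R=cv2.Rodrigues(np.array(c['rotation'],float))[0];/" h.py
cat > m.py <<'E'
from h import *
np.set_printoptions(precision=4,suppress=True)
S=load('scene0');D=load('side0');print(S['rotation'])
s=lambda u,v:(110+u*.425,170+v*.425)
d=lambda u,v:(220+u/2.7,130+v/2.7)
print('plate',[onz(S,s(*p),.045)[:2] for p in((285,237),(300,262),(332,250),(318,218))])
print('plateD',[onz(D,d(*p),.045)[:2] for p in((345,170),(295,168),(292,195),(342,200))])
print('foot other end scene +x',onz(S,s(414,217),.045)[:2],'bottom',[onz(S,s(*p),0)[:2] for p in((304,277),(415,230))])
print('D foot end bottom',[onz(D,d(*p),0.0)[:2] for p in((280,298),(327,303))])
print('post',[onz(S,s(*p),.112)[:2] for p in((376,170),(396,162))])
for a,b in(((392,165),(308,198)),((400,190),(270,195)),((435,160),(300,250)),((442,183),(260,247))):print('pad',tri(S,s(*a),D,d(*b)))
print('padc',tri(S,s(417,174),D,d(285,222)))
print('candle',onz(S,s(223,300),.1),onz(D,d(278,72),.1))
print('bowl',onz(S,s(180,246),.05),onz(D,d(385,107),.05))
print('bottle',onz(S,s(569,267),.19),onz(D,d(30,215),.19))
print('flap',[onz(S,s(*p),.0795)[:2] for p in((573,70),(700,32),(773,150),(643,195))])
print('pin',[onz(D,d(*p),.075)[:2] for p in((210,403),(270,411))])
print('pinS',[onz(S,s(*p),.075)[:2] for p in((540,130),(568,163))])
print('teal',[onz(S,s(*p),.045)[:2] for p in((270,125),(357,60),(305,45))])
E
python3 m.py
```

```text
[-2.134  -1.5554  0.4431]
plate [array([ 0.5338, -0.3196]), array([ 0.5759, -0.31  ]), array([ 0.5712, -0.2662]), array([ 0.519 , -0.2715])]
plateD [array([ 0.5219, -0.327 ]), array([ 0.5779, -0.3133]), array([ 0.5683, -0.2679]), array([ 0.5123, -0.2765])]
foot other end scene +x [ 0.5558 -0.1506] bottom [array([ 0.5741, -0.3088]), array([ 0.5499, -0.1488])]
D foot end bottom [array([ 0.5472, -0.1516]), array([ 0.4962, -0.1596])]
post [array([ 0.5121, -0.1866]), array([ 0.5081, -0.1586])]
pad (array([ 0.5256, -0.1689,  0.1371]), np.float64(0.0024966819614909656))
pad (array([ 0.5639, -0.1681,  0.1329]), np.float64(0.0015142521720184355))
pad (array([ 0.5195, -0.1122,  0.1162]), np.float64(0.007315243928110326))
pad (array([ 0.5575, -0.1114,  0.1129]), np.float64(0.0006227733077256563))
padc (array([ 0.5411, -0.1405,  0.125 ]), np.float64(0.0017690267817084672))
candle [ 0.6296 -0.4143  0.1   ] [ 0.6283 -0.4112  0.1   ]
bowl [ 0.5087 -0.4523  0.05  ] [ 0.5037 -0.4473  0.05  ]
bottle [ 0.7592 -0.0177  0.19  ] [ 0.755  -0.0126  0.19  ]
flap [array([0.4158, 0.1218]), array([0.4071, 0.3163]), array([0.6214, 0.3307]), array([0.6343, 0.1388])]
pin [array([0.5522, 0.0657]), array([0.4956, 0.0581])]
pinS [array([0.494 , 0.0459]), array([0.5553, 0.0638])]
teal [array([ 0.3549, -0.2975]), array([ 0.2828, -0.154 ]), array([ 0.2344, -0.2179])]
```

>>> {"method": "play_rows", "body": {"increments": [{"fingers": 1,"delta_pos": [1,0.6,0],"spin": -0.15},{"fingers": 1,"delta_pos": [1,0.6,0],"spin": -0.15},{"fingers": 1,"delta_pos": [1,0.6,0],"spin": -0.15},{"fingers": 1,"delta_pos": [1,0.6,0],"spin": -0.15},{"fingers": 1,"delta_pos": [1,0.6,0],"spin": -0.15},{"fingers": 1,"delta_pos": [1,0.6,0],"spin": -0.15},{"fingers": 1,"delta_pos": [1,0.6,0],"spin": -0.15},{"fingers": 1,"delta_pos": [1,0.6,0],"spin": -0.15}]}}

```text
clock: 0.95
tool_pos: [0.3946, -0.3733, 0.245]
eef_rot: [-3.097, -0.524, 0.0]
force: [-0.0, -0.3, 0.5]
gripper_width: 0.0853
```

>>> {"method": "play_rows", "body": {"increments": [{"fingers": 1,"delta_pos": [1,0.6,0],"spin": -0.15},{"fingers": 1,"delta_pos": [1,0.6,0],"spin": -0.15},{"fingers": 1,"delta_pos": [1,0.6,0],"spin": -0.15},{"fingers": 1,"delta_pos": [1,0.6,0],"spin": -0.15},{"fingers": 1,"delta_pos": [1,0.6,0],"spin": -0.15},{"fingers": 1,"delta_pos": [1,0.6,0],"spin": -0.15},{"fingers": 1,"delta_pos": [1,0.6,0],"spin": -0.15},{"fingers": 1,"delta_pos": [1,0.6,0],"spin": -0.15}]}}

```text
clock: 1.75
tool_pos: [0.5546, -0.2773, 0.2449]
eef_rot: [-3.124, -0.329, 0.001]
force: [-0.5, -1.2, -0.9]
gripper_width: 0.0852
```

>>> {"method": "play_rows", "body": {"increments": [{"fingers": 1,"delta_pos": [1,0.6,0],"spin": -0.15},{"fingers": 1,"delta_pos": [1,0.6,0],"spin": -0.15},{"fingers": 1,"delta_pos": [1,0.6,0],"spin": -0.15},{"fingers": 1,"delta_pos": [0,0,0],"spin": 0},{"fingers": 1,"delta_pos": [0,0,0],"spin": 0}]}}

```text
clock: 2.25
tool_pos: [0.6138, -0.2418, 0.2446]
eef_rot: [-3.131, -0.258, 0.002]
force: [-0.5, 0.2, 1.3]
gripper_width: 0.0857
```

```bash
python3 - <<'E'
from h import *
o=observe();snap('wrist','wrist1');print(o['tool_pos'],o['eef_rot'],o['q'],o['force'])
c=load('wrist1');print(c['hand_eye'],c['K'])
R=cv2.Rodrigues(o['eef_rot'])[0];print(R)
E
```

```text
[ 0.61376894 -0.24175435  0.24457867] [-3.13063785e+00 -2.58116337e-01  2.12851950e-03] [-4.91091863e-01  5.99552692e-01  1.10507298e+00 -4.60721064e-04
  1.43828528e+00  9.15240801e-01] [-0.47379053  0.22410278  1.31168294]
[[-1.75415073e-03 -9.57127645e-01 -2.89661172e-01  7.31193145e-02]
 [ 9.99998401e-01 -1.57842496e-03 -8.40270566e-04 -8.30750856e-04]
 [ 3.47037764e-04 -2.89662183e-01  9.57128883e-01 -1.29320172e-01]
 [ 0.00000000e+00  0.00000000e+00  0.00000000e+00  1.00000000e+00]] [[383.97226059   0.         318.53004961]
 [  0.         383.97226059 233.56454937]
 [  0.           0.           1.        ]]
[[ 9.86495379e-01  1.63783298e-01 -1.37785294e-03]
 [ 1.63783747e-01 -9.86496242e-01  2.18977335e-04]
 [-1.32338192e-03 -4.41690047e-04 -9.99999027e-01]]
```

View pics/wrist1.png

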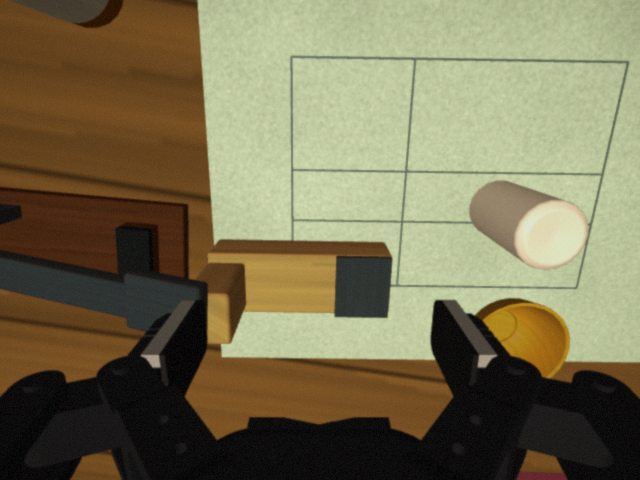

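```bash
cat >> h.py <<'E'
def wray(c,o,uv):
    R=cv2.Rodrigues(np.array(o['eef_rot']))[0];H=c['hand_eye']
    d=np.linalg.inv(c['K'])@[uv[0],uv[1],1.]
    return R@H[:3,3]+o['tool_pos'],R@H[:3,:3]@d
def wz(c,o,uv,z):
    a,d=wray(c,o,uv);return (a+d*(z-a[2])/d[2])[:2].round(4)
E
python3 - <<'E'
from h import *
o=observe();c=load('wrist1')
for n,p,z in(('foot +x -y',(391,257),.045),('foot +x +y',(213,254),.045),('foot -x -y',(389,317),.045),('bot',(389,243),0),('bot',(217,241),0),('post',(245,265),.112),('post',(232,342),.112),('pad end',(207,285),.137),('pad end',(203,318),.137),('pad',(130,272),.12),('pad',(127,326),.12),('stop',(117,228),.037),('stop',(152,228),.037),('plank',(187,206),.015),('candle',(552,233),.1)):
    print(n,wz(c,o,p,z))
E
```

```text
foot +x -y [ 0.5755 -0.3143]
foot +x +y [ 0.5521 -0.1537]
foot -x -y [ 0.5152 -0.3256]
bot [ 0.575  -0.3206]
bot [ 0.5487 -0.1462]
post [ 0.5745 -0.1929]
post [ 0.5087 -0.1898]
pad end [ 0.5666 -0.1727]
pad end [ 0.5413 -0.1719]
pad [ 0.5593 -0.1136]
pad [ 0.5151 -0.1123]
stop [ 0.56   -0.0632]
stop [ 0.5651 -0.0948]
plank [ 0.5847 -0.1182]
candle [ 0.6319 -0.4144]
```

>>> {"method": "play_rows", "body": {"increments": [{"fingers": 1,"delta_pos": [0,0,-1],"spin": 0},{"fingers": 1,"delta_pos": [0,0,-1],"spin": 0},{"fingers": 1,"delta_pos": [0,0,-1],"spin": 0},{"fingers": 1,"delta_pos": [0,0,-1],"spin": 0},{"fingers": 1,"delta_pos": [0,0,-1],"spin": 0},{"fingers": 1,"delta_pos": [0,0,-1],"spin": 0},{"fingers": 1,"delta_pos": [0,0,-1],"spin": 0},{"fingers": 1,"delta_pos": [0,0,-1],"spin": 0}]}}

```text
clock: 3.1
tool_pos: [0.613, -0.243, 0.0848]
eef_rot: [3.131, 0.254, -0.0]
force: [-0.6, -0.2, 0.6]
gripper_width: 0.0853
```

>>> {"method": "play_rows", "body": {"increments": [{"fingers": 1,"delta_pos": [0,0,-1],"spin": 0},{"fingers": 1,"delta_pos": [0,0,-1],"spin": 0},{"fingers": 1,"delta_pos": [0,0,-0.8],"spin": 0},{"fingers": 1,"delta_pos": [-0.4,0,0],"spin": 0},{"fingers": 1,"delta_pos": [-0.4,0,0],"spin": 0},{"fingers": 1,"delta_pos": [-0.4,0,0],"spin": 0},{"fingers": 1,"delta_pos": [-0.3,0,0],"spin": 0}]}}

```text
clock: 3.8
tool_pos: [0.5835, -0.2424, 0.0306]
eef_rot: [3.13, 0.256, 0.002]
force: [-0.1, 0.6, -1.0]
gripper_width: 0.0856
```

```bash
python3 - <<'E'
from h import *
o=observe();snap('wrist','wrist2');c=snap('scene','scene2')
print(o['tool_pos'],o['force'])
a=cv2.imread('pics/scene2.png')[170:340,110:450]; a=cv2.resize(a,(640,320),interpolation=cv2.INTER_CUBIC)
b=cv2.resize(cv2.imread('pics/wrist2.png'),(360,270)); 
m=np.zeros((590,640,3),np.uint8);m[:320]=a;m[320:,:360]=b;cv2.imwrite('pics/m2.png',m)
E
```

```text
[ 0.58346878 -0.24238595  0.03057508] [-0.13665739  0.64757926 -0.99036106]
```

View pics/m2.png

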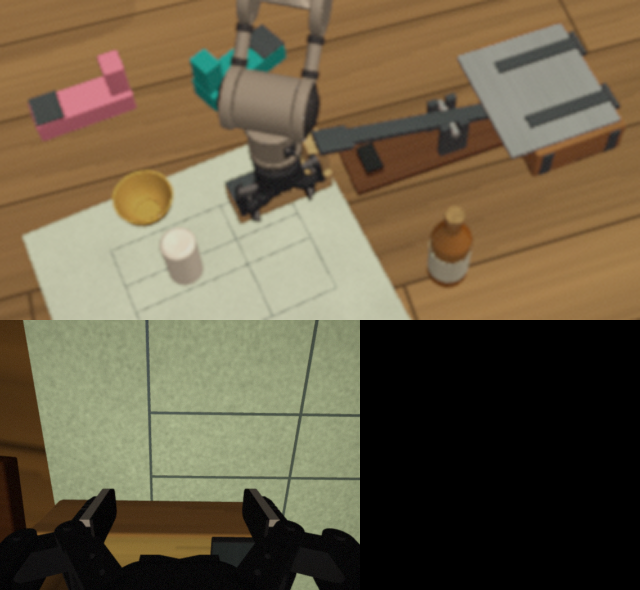

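>>> {"method": "play_rows", "body": {"increments": [{"fingers": 1,"delta_pos": [-0.3,-0.04,0],"spin": 0},{"fingers": 1,"delta_pos": [-0.3,-0.04,0],"spin": 0},{"fingers": 1,"delta_pos": [-0.3,-0.04,0],"spin": 0},{"fingers": 1,"delta_pos": [-0.3,-0.04,0],"spin": 0}]}}

```text
clock: 4.3
tool_pos: [0.5607, -0.2456, 0.0301]
eef_rot: [3.13, 0.256, 0.004]
force: [5.1, -0.3, 2.9]
gripper_width: 0.0854
```

```bash
cat > look.py <<'E'
from h import *
import sys
n=sys.argv[1]
o=observe();snap('wrist','w'+n);snap('scene','s'+n);snap('side','d'+n)
print(o['clock'],o['tool_pos'],o['force'],np.abs(o['dq']).max())
a=cv2.imread('pics/s%s.png'%n)[190:310,180:440]; a=cv2.resize(a,(520,240),interpolation=cv2.INTER_CUBIC)
b=cv2.resize(cv2.imread('pics/w%s.png'%n),(240,180))
e=cv2.resize(cv2.imread('pics/d%s.png'%n)[130:420,200:460],(0,0),fx=1.2,fy=1.2)
m=np.zeros((600,800,3),np.uint8);m[:240,:520]=a;m[240:420,:240]=b;m[245:245+e.shape[0],300:300+e.shape[1]]=e;cv2.imwrite('pics/m%s.png'%n,m)
E
python3 look.py 3
```

```text
4.3 [ 0.56070614 -0.24558024  0.03011524] [ 5.1469557 -0.2644629  2.8583713] 0.16537479079364134
```

View pics/m3.png

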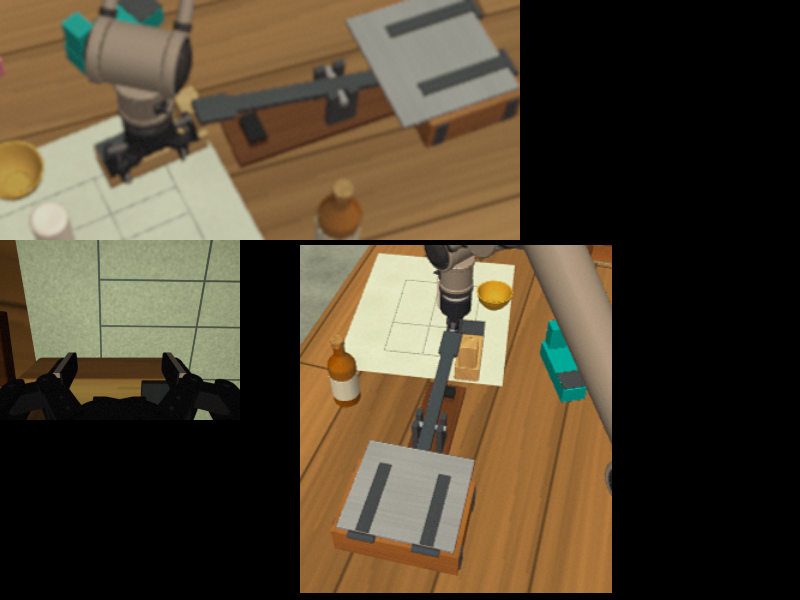

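>>> {"method": "play_rows", "body": {"increments": [{"fingers": 1,"delta_pos": [-0.4,-0.06,0],"spin": 0},{"fingers": 1,"delta_pos": [-0.4,-0.06,0],"spin": 0},{"fingers": 1,"delta_pos": [-0.4,-0.06,0],"spin": 0},{"fingers": 1,"delta_pos": [-0.4,-0.06,0],"spin": 0}]}}

```text
clock: 4.85
tool_pos: [0.5276, -0.2502, 0.0295]
eef_rot: [3.131, 0.256, 0.001]
force: [5.2, 1.3, 3.1]
gripper_width: 0.0853
```

```bash
python3 look.py 4
```

```text
4.85 [ 0.52763738 -0.25018133  0.02947575] [5.19642704 1.30176378 3.05523782] 0.2095497391033042
```

View pics/m4.png

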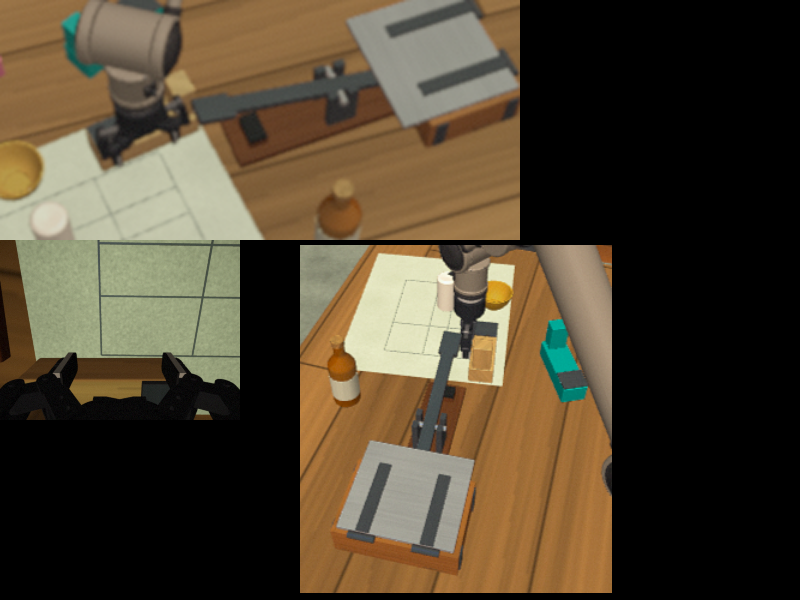

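>>> {"method": "play_rows", "body": {"increments": [{"fingers": 1,"delta_pos": [-0.4,-0.06,0],"spin": 0},{"fingers": 1,"delta_pos": [-0.4,-0.06,0],"spin": 0},{"fingers": 1,"delta_pos": [-0.4,-0.06,0],"spin": 0},{"fingers": 1,"delta_pos": [-0.4,-0.06,0],"spin": 0},{"fingers": 1,"delta_pos": [-0.3,-0.06,0],"spin": 0},{"fingers": 1,"delta_pos": [-0.2,0,0],"spin": 0}]}}

```text
clock: 5.6
tool_pos: [0.4852, -0.2562, 0.0293]
eef_rot: [-3.131, -0.256, 0.001]
force: [2.8, -0.5, -0.7]
gripper_width: 0.0856
```

```bash
python3 look.py 5
```

```text
5.6 [ 0.48516857 -0.25620861  0.02926513] [ 2.75692702 -0.4768722  -0.70207333] 0.09008709593970814
```

View pics/m5.png

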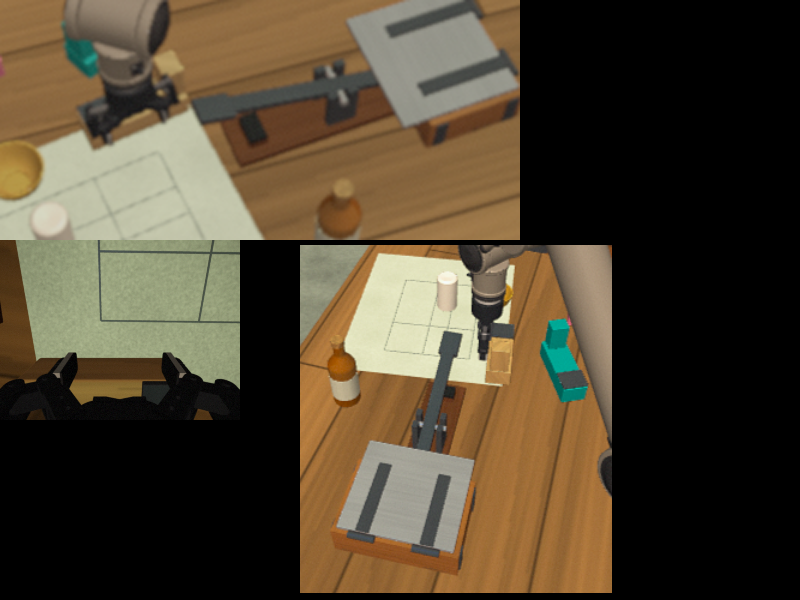

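>>> {"method": "play_rows", "body": {"increments": [{"fingers": 1,"delta_pos": [0.4,0,0],"spin": 0},{"fingers": 1,"delta_pos": [0.5,0,0],"spin": 0},{"fingers": 1,"delta_pos": [0,0,0.8],"spin": 0},{"fingers": 1,"delta_pos": [0,0,1],"spin": 0},{"fingers": 1,"delta_pos": [0,0,1],"spin": 0},{"fingers": 1,"delta_pos": [0,0,1],"spin": 0},{"fingers": 1,"delta_pos": [0,0,1],"spin": 0},{"fingers": 1,"delta_pos": [0,0,1],"spin": 0}]}}

```text
clock: 6.55
tool_pos: [0.5048, -0.2558, 0.1463]
eef_rot: [3.131, 0.257, 0.0]
force: [-0.0, -0.4, 0.3]
gripper_width: 0.0854
```

>>> {"method": "play_rows", "body": {"increments": [{"fingers": 0,"delta_pos": [0,0,1],"spin": 0},{"fingers": 0,"delta_pos": [0,0,1],"spin": 0},{"fingers": 0,"delta_pos": [0,0,1],"spin": 0},{"fingers": 0,"delta_pos": [0,0,1],"spin": 0},{"fingers": 0,"delta_pos": [0,0,1],"spin": 0},{"fingers": 0,"delta_pos": [0,0,0],"spin": 0},{"fingers": 0,"delta_pos": [0,0,0],"spin": 0}]}}

```text
clock: 7.25
tool_pos: [0.5044, -0.2558, 0.2451]
eef_rot: [3.131, 0.257, 0.0]
force: [0.4, -0.5, -0.3]
gripper_width: 0.0001
```

```bash
python3 look.py 6;  python3 -c "
from h import *
o=observe();print(o['tool_pos'],o['eef_rot'],o['gripper_width'])"
```

```text
7.25 [ 0.50439179 -0.25579309  0.24507802] [ 0.38347631 -0.47214759 -0.34818825] 0.03029081902184783
[ 0.50366747 -0.25562494  0.24397034] [-3.12964112e+00 -2.56412309e-01  2.94411879e-03] 0.00011951997915586443
```

View pics/w6.png

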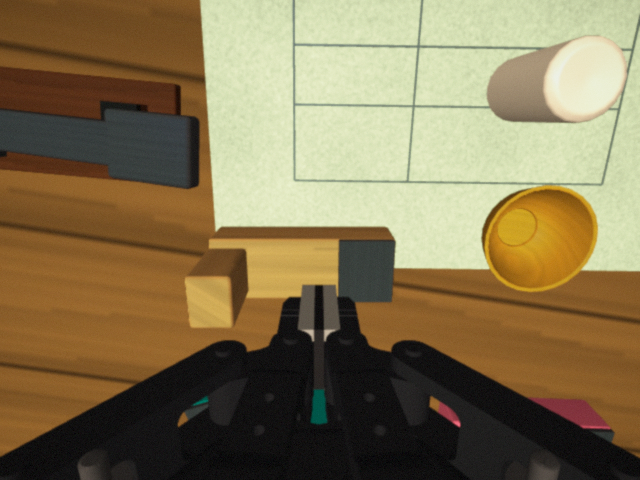

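View pics/m6.png

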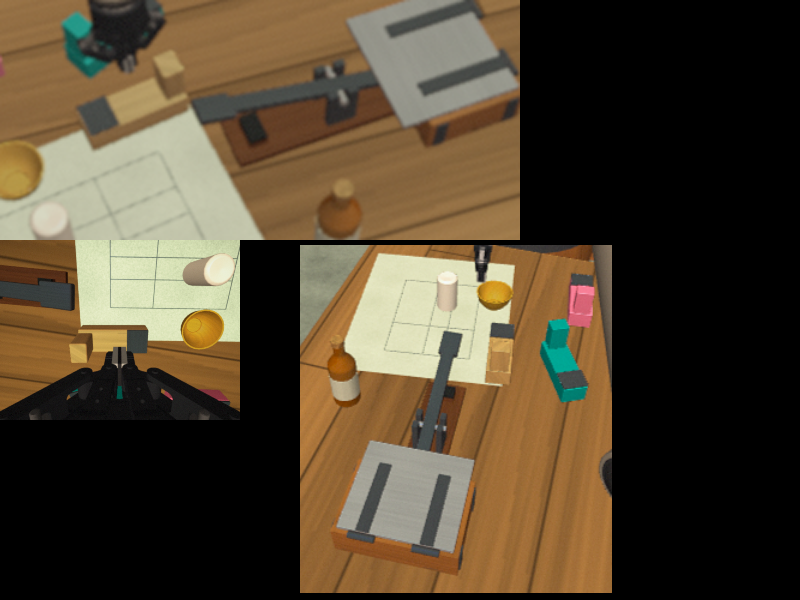

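```bash
python3 - <<'E'
from h import *
o=observe();c=load('w6')
for p,z in(((105,108),.127),((108,164),.127),((199,118),.141),((194,186),.141),((152,143),.134)):print(wz(c,o,p,z))
for p,z in(((394,240),.045),((391,300),.045),((212,235),.045),((247,250),.112),((236,326),.112)):print('b',wz(c,o,p,z))
E
```

```text
[ 0.5598 -0.1132]
[ 0.5259 -0.1151]
[ 0.564  -0.1744]
[ 0.5237 -0.1742]
[ 0.5444 -0.1452]
b [ 0.4822 -0.3264]
b [ 0.4236 -0.3365]
b [ 0.4605 -0.1647]
b [ 0.4768 -0.2065]
b [ 0.4139 -0.2048]
```

>>> {"method": "play_rows", "body": {"increments": [{"fingers": 0,"delta_pos": [0.32,0.93,0],"spin": 0},{"fingers": 0,"delta_pos": [0.32,0.93,0],"spin": 0},{"fingers": 0,"delta_pos": [0.32,0.93,0],"spin": 0},{"fingers": 0,"delta_pos": [0.32,0.93,0],"spin": 0},{"fingers": 0,"delta_pos": [0.32,0.93,0],"spin": 0},{"fingers": 0,"delta_pos": [0.32,0.93,0],"spin": 0},{"fingers": 0,"delta_pos": [0,0,-0.8],"spin": 0},{"fingers": 0,"delta_pos": [0,0,-0.8],"spin": 0}]}}

```text
clock: 8.2
tool_pos: [0.5425, -0.1436, 0.2123]
eef_rot: [-3.131, -0.258, 0.001]
force: [-0.4, -0.8, 0.2]
gripper_width: -0.0
```

>>> {"method": "play_rows", "body": {"increments": [{"fingers": 0,"delta_pos": [0,0,-0.8],"spin": 0},{"fingers": 0,"delta_pos": [0,0,-0.8],"spin": 0},{"fingers": 0,"delta_pos": [0,0,-0.6],"spin": 0},{"fingers": 0,"delta_pos": [0,0,-0.4],"spin": 0},{"fingers": 0,"delta_pos": [0,0,-0.3],"spin": 0},{"fingers": 0,"delta_pos": [0,0,-0.3],"spin": 0},{"fingers": 0,"delta_pos": [0,0,-0.3],"spin": 0}]}}

```text
clock: 8.9
tool_pos: [0.543, -0.1451, 0.1439]
eef_rot: [3.129, 0.256, 0.003]
force: [-0.7, -1.9, 7.6]
gripper_width: -0.0001
```

```bash
python3 look.py 7
```

```text
8.9 [ 0.5429726  -0.14508001  0.1439225 ] [-0.71147981 -1.92328362  7.55102976] 0.13951766483265193
```

View pics/m7.png

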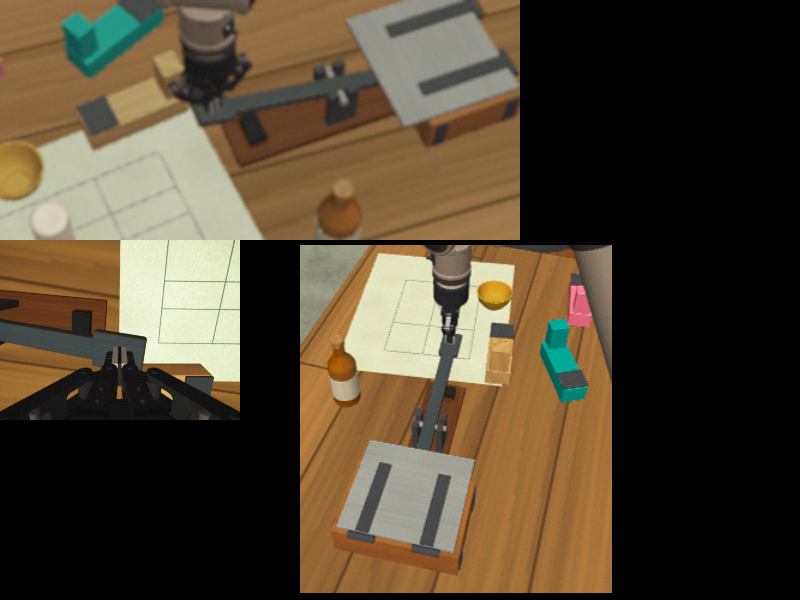

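View pics/w7.png

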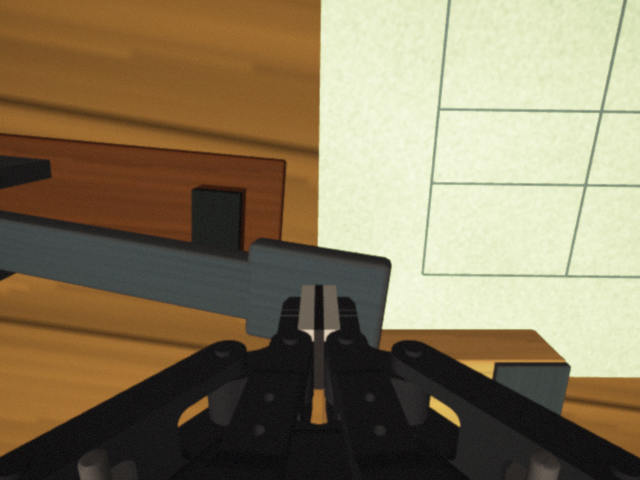

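>>> {"method": "play_rows", "body": {"increments": [{"fingers": 0,"delta_pos": [0,0,-0.25],"spin": 0},{"fingers": 0,"delta_pos": [0,0,-0.25],"spin": 0},{"fingers": 0,"delta_pos": [0,0,-0.25],"spin": 0},{"fingers": 0,"delta_pos": [0,0,-0.25],"spin": 0},{"fingers": 0,"delta_pos": [0,0,-0.25],"spin": 0},{"fingers": 0,"delta_pos": [0,0,-0.25],"spin": 0},{"fingers": 0,"delta_pos": [0,0,-0.25],"spin": 0},{"fingers": 0,"delta_pos": [0,0,-0.25],"spin": 0}]}}

```text
clock: 9.85
tool_pos: [0.5439, -0.1459, 0.105]
eef_rot: [3.127, 0.256, 0.007]
force: [-0.1, -5.6, 8.4]
gripper_width: -0.0
```

```bash
python3 look.py 8
```

```text
9.85 [ 0.54385771 -0.14593556  0.10502927] [-0.0505136  -5.61018762  8.39468171] 0.11386885761256077
```

View pics/m8.png

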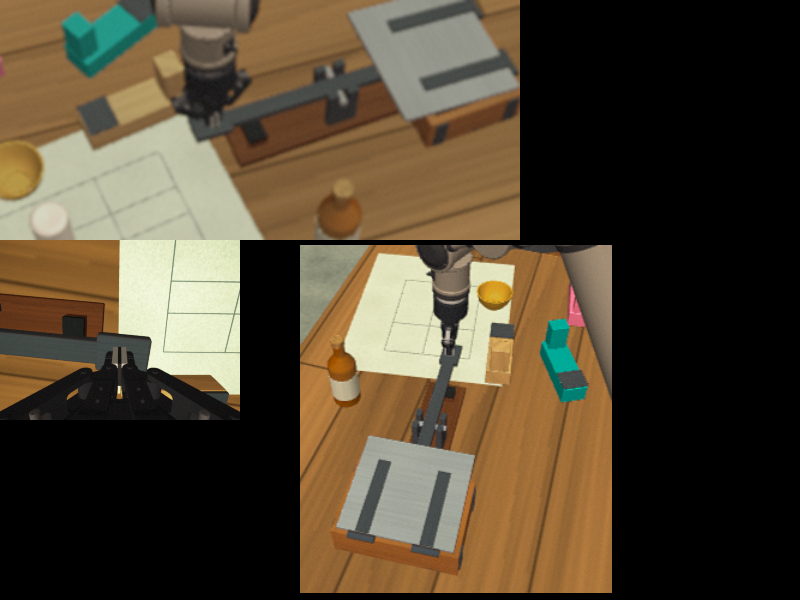

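>>> {"method": "play_rows", "body": {"increments": [{"fingers": 0,"delta_pos": [0,0,-0.25],"spin": 0},{"fingers": 0,"delta_pos": [0,0,-0.25],"spin": 0},{"fingers": 0,"delta_pos": [0,0,-0.25],"spin": 0},{"fingers": 0,"delta_pos": [0,0,-0.25],"spin": 0},{"fingers": 0,"delta_pos": [0,0,-0.25],"spin": 0},{"fingers": 0,"delta_pos": [0,0,-0.25],"spin": 0},{"fingers": 0,"delta_pos": [0,0,-0.25],"spin": 0}]}}

```text
clock: 10.7
tool_pos: [0.5439, -0.1457, 0.07]
eef_rot: [3.128, 0.256, 0.006]
force: [0.1, -2.2, 8.5]
gripper_width: 0.0001
```

>>> {"method": "play_rows", "body": {"increments": [{"fingers": 0,"delta_pos": [0,0,-0.2],"spin": 0},{"fingers": 0,"delta_pos": [0,0,-0.2],"spin": 0},{"fingers": 0,"delta_pos": [0,0,-0.15],"spin": 0}]}}

```text
clock: 11.0
tool_pos: [0.5436, -0.1446, 0.0587]
eef_rot: [3.13, 0.256, 0.005]
force: [0.3, 3.1, 8.9]
gripper_width: 0.0001
```

```bash
python3 look.py 9
```

```text
11.0 [ 0.5435656  -0.14458158  0.05871737] [0.33630626 3.08582144 8.88275252] 0.06095524923689881
```

View pics/m9.png

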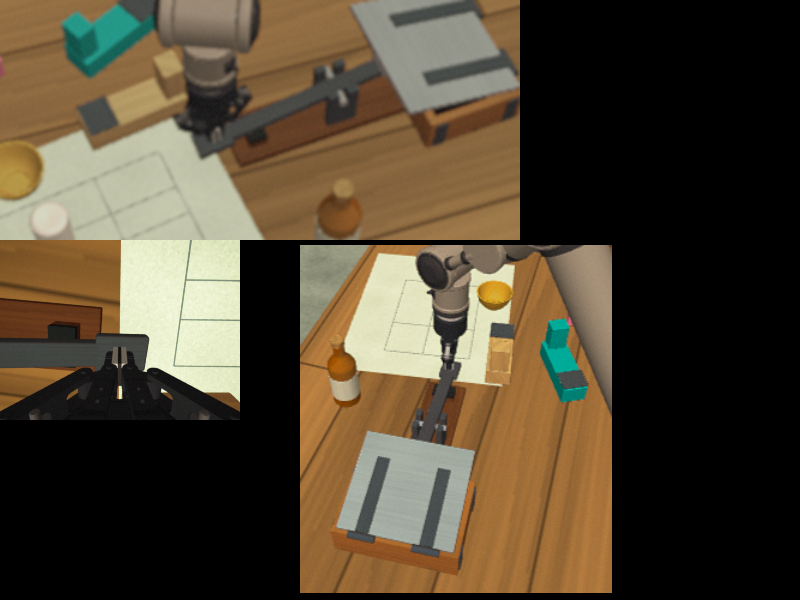

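Flap is rising. Press the last millimetres until the force steps up at the stop.

>>> {"method": "play_rows", "body": {"increments": [{"fingers": 0,"delta_pos": [0,0,-0.15],"spin": 0},{"fingers": 0,"delta_pos": [0,0,-0.1],"spin": 0},{"fingers": 0,"delta_pos": [0,0,0],"spin": 0}]}}

```text
clock: 11.45
tool_pos: [0.5437, -0.1442, 0.0555]
eef_rot: [3.13, 0.256, 0.006]
force: [-3.4, 4.5, 21.8]
gripper_width: 0.0005
```

>>> {"method": "play_rows", "body": {"increments": [{"fingers": 0,"delta_pos": [0,0,-0.1],"spin": 0},{"fingers": 0,"delta_pos": [0,0,0],"spin": 0}]}}

```text
clock: 11.65
tool_pos: [0.5438, -0.1441, 0.0551]
eef_rot: [3.13, 0.256, 0.007]
force: [-8.3, 7.1, 34.7]
gripper_width: -0.0002
```

>>> {"method": "play_rows", "body": {"increments": [{"fingers": 0,"delta_pos": [0,0,0.08],"spin": 0},{"fingers": 0,"delta_pos": [0,0,0],"spin": 0},{"fingers": 0,"delta_pos": [0,0,0],"spin": 0}]}}

```text
clock: 11.95
tool_pos: [0.5437, -0.1442, 0.0554]
eef_rot: [3.13, 0.256, 0.007]
force: [-3.6, 4.5, 23.4]
gripper_width: 0.0003
```

```bash
python3 look.py 10; python3 -c "
import cv2
cv2.imwrite('pics/d10z.png',cv2.resize(cv2.imread('pics/d10.png')[210:430,220:420],(545,600),interpolation=2))"
```

```text
11.95 [ 0.54373241 -0.14415821  0.05537358] [-3.62947143  4.45819681 23.39830346] 0.0006403243675127342
```

View pics/m10.png

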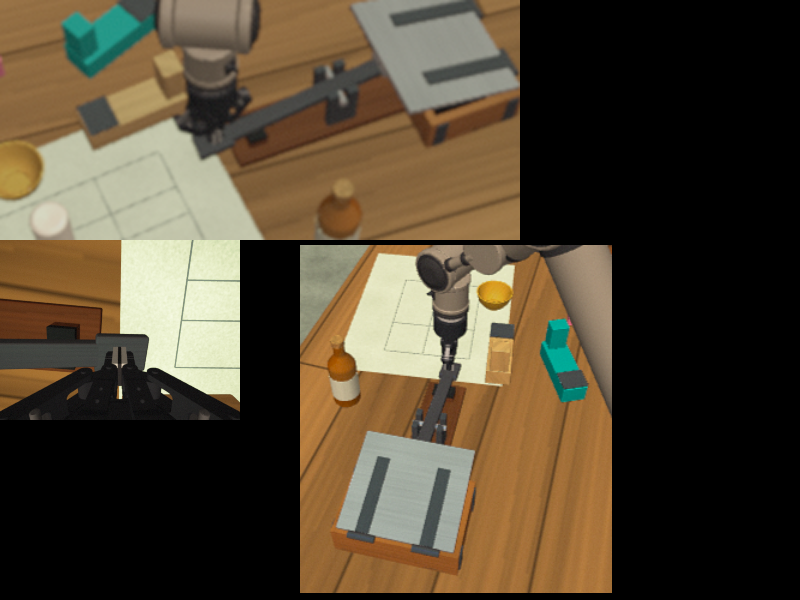

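View pics/d10z.png

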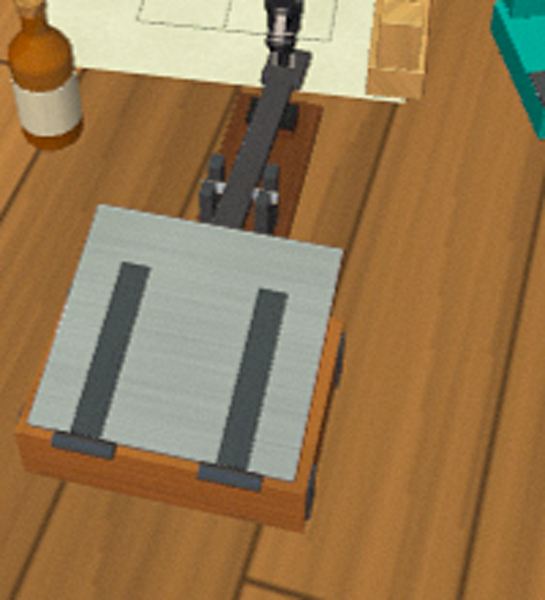

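View pics/w10.png

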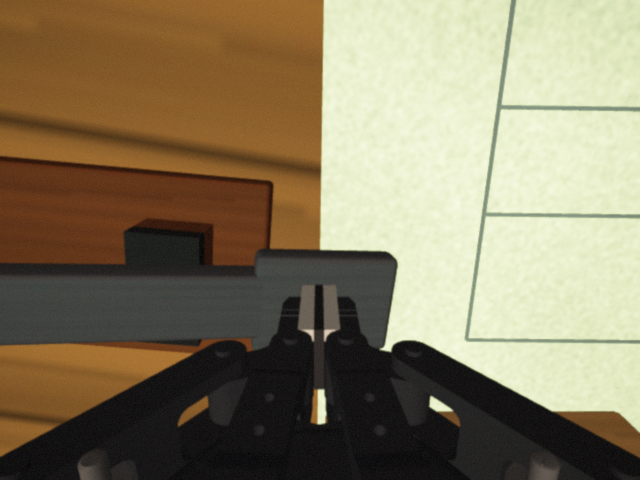

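```bash
python3 -c "
from h import *
o=observe();print(o['clock'],o['tool_pos'],o['force']);print(robot.close_job())"
```

```text
12.1 [ 0.54373937 -0.14417305  0.05536555] [-4.34473745  4.55757885 23.86524921]
the job is handed in; nothing more can be done
None
```

I pushed the wooden L-block about 90 mm toward the robot, using the open fingers on the long side of its foot. Then I shut the fingers and pressed the lever's pad down onto its rubber stop. I handed the job in at 12.1 s, still holding the lever down.

Last checks:
- **Lever:** the fingertips are at about 41 mm, against an expected 42 mm. The vertical force rose from about 9 N to 35 N at the stop. I backed off slightly and it held steady at about 24 N, with about 4 N sideways in both x and y. The pin still looks seated in its saddle.
- **Flap:** the pictures show it raised. I did not measure its angle.
- **Block:** it is standing, about 50 mm clear of the lever's side.
- **Bystanders:** the bottle, candle and bowl look unmoved in the pictures.

No check failed or disagreed.

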